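# Load an offcut into the spring-jaw drilling fixture

## Robot

A 6-joint arm with a two-finger parallel gripper is mounted at the origin on the work surface; the furniture and walls round the work are solid. World frame = base frame: x ahead of the robot, y to its left, z up, the work surface at z = 0. Lengths are in mm, angles in rad, forces in N, time in s.
With the tool pointing down it reaches from about 275 to 1000 mm from the base axis. Payload 8.4 kg.
Tool frame: the origin (TCP) lies on the mounting face of the last link; the fingertips stand 173 mm ahead of it and the grasp point (between the pads) lies 155 mm ahead of it; z points along the fingers, y is the line along which they close (so a half turn about z gives the same grasp; the last joint's range is limited). The gripper opens to 85 mm and grips with 20 to 120 N. Pads are 22 mm wide; open, the fingers measure 114 mm over their backs; the gripper's body (76 mm by 85 mm) begins 54 mm behind the grasp point. The pads swing forward as they close: fully open they stand 13 mm farther back than shut.
Start: joints at [-1.289, 0.353, 1.633, -0, 1.155, -0.002], TCP at [175.002, -600.003, 404.681] pointing down, gripper open.
Joint ranges: [-2.63, 2.63], [-0.92, 2.1], [0.06, 2.66], [-1.3, 4.44], [0, 2.69], [-3.02, 3.02]. Speed limits (rad/s): [2.22, 2.22, 2.79, 3.14, 3.14, 3.14].

## Interface

Orientations are given as [roll, pitch, yaw] about the fixed x, y, z axes, in that order (R = Rz(yaw) Ry(pitch) Rx(roll)).
In Python, from rig import r gives the robot as it stands.
- The arm moves only by the tool apply_moves, never from a script. Its argument "deltas" is a list of rows, each an object with "claw": the gripper command: -1 is fully open, 1 is shut, values between are in proportion; "delta_pos": the shift along the tool's x, y, z in cm, a list of three; "yaw": the turn about the tool's z in rad. In form: [{"claw": claw, "delta_pos": [tx, ty, tz], "yaw": yaw}, ...]. A call has 1 to 8 rows; each row shifts and turns the commanded pose from where the row before left it, along the tool's axes as they then stand; what a row does not reach is not made up. A row lasts 1/8 s, in which the tool goes at most 62.5 mm and 10.7 degrees, less where a joint would pass 70% of its speed; a pose out of reach is approached as far as the arm can. A call with a gripper value outside its range is refused whole. The fingers move at their own pace and stop on an object; "grip_force" is the grip in N (left out, the last holds). Time passes only in rows, so rows that do not move let the fingers close. It gives the time, the measured TCP pose, the force, the opening and the grip force at its end, in the units of the state.
- r.sense(): the state, without advancing time (a new reading comes with each control period).
- r.grab_frame(name): name is "scene" or "top" or "wrist"; returns a dict with "img" (480x640x3 uint8, blue, green, red), "z_map" (480x640 float32, mm along the optical axis (not along the pixel's ray), 0 where there is no reading), "fx", "fy", "cx", "cy" (pixels), "eye" and "rotation" of the camera in the world; the wrist camera has in their place "T_tool_cam" (4x4, takes a point from camera to tool coordinates, whose origin is the TCP and whose axes are the flange's). Camera axes: x right, y up, looking along -z (the intrinsics and any distortion apply to the point x, -y, -z); pixel columns grow to the right and rows downward; lengths in mm; the calibration is good to about 2 mm. A picture is of the moment at which its call begins: read the wrist's pose just before it.
- r.sign_off(): hands the job in; it is judged then, once.
The state is a dict: "clock": time; "qpos": joint angles; "qvel": joint speeds; "joint_efforts": joint torques, N m; "eef_pos": TCP position; "tcp_rot": TCP orientation; "contact_force": force on the tool from outside, world axes, zero at the start; "wrist_torque": the same for the moment, N m; "opening": opening from 0.0 (shut) to 1.0 (fully open); "grasp_force": force on a finger pad.
Only numpy, scipy, OpenCV 4.12 (cv2) and the standard library are available. Lean on these libraries where they do the work, as an engineer would, in place of code of your own. Each camera call takes 0.05 s, during which the arm holds its last target. There are 200 camera calls.

## Task

Load the small wooden offcut that lies on the bed into the spring-jaw fixture for drilling, using pushes only. Push the red plate on the sprung jaw away from the fence until the pawl snaps in behind the stop pin, then let go, so that the jaw comes back and stays latched half open. Slide the offcut along the bed, without lifting it, until it meets the steel end stop, then press the pawl's red tab inward so that the jaw springs shut and clamps the offcut against the fence; leave the tub, the tape measure and the roll of masking tape where they are.

Things in the scene. Friction and masses are not known exactly. Their poses are not given: they have to be found in the camera images.
- jig: Fixture bolted to the bench, about 176 x 200 mm: plywood bed board (far side, along the fence) and aluminium slide plate, 18 mm thick. Origin on the bench, near the middle. Its x points away from the robot, y along the fence to the robot's left, z up. Bed top at z = 18 mm. The jaw carriage is 48 mm wide (jig y -24 to 24), its top 42 mm above the bench.
- fence_face (a point): A point on the fence's clamping face, in line with the jaw's middle, 30 mm above the bench: jig x = 70, y = 0 mm. The aluminium fence runs along the far edge of the bed, 12 mm thick, jig y -38 to 120 mm, top 40 mm above the bench.
- stop_face (a point): The middle of the steel end stop's face that the offcut must meet, 30 mm above the bench, at jig y = -26 mm, at the right end of the jaw. The stop is a block on the bed, jig x 24 to 70, y -38 to -26 mm, top 38 mm above the bench.
- jaw (a joint): Jaw opening in m along jig -x (towards the robot): 0 = shut (hardwood face 24 mm from the fence), end stop 0.048. Its spring pushes it shut: 7 N at 0, 11 N at 0.030, 13 N at 0.048, plus 0.06 N per mm/s of drag. Past about 0.030 the pawl drops behind the pin; let go from 0.035 or more it returns to 0.030 and stays latched, 54 mm off. Let go sooner it springs shut. Offcut clamped: about 0.021.
- push_plate (a point): The middle of the far (fence-side) face of the red push plate standing on the jaw, 68 mm above the bench. The plate is 42 mm wide along jig y, 5 mm thick, and reaches from 42 to 86 mm above the bench. It moves with the jaw: push it along jig -x, with the fingertips between it and the fence's line, higher than the fence.
- pawl (a joint): Swing of the pawl in rad about its pivot at jig x = 46, y = -58 mm: 0 = nose in, held by a light spring; grows to at most 0.35 as the red tab is pressed and the nose swings out. With the jaw latched, 0.05 to 0.12 frees the pin. It reads about 0.1 while the pin passes or lies beside it, as it does when the offcut is clamped.
- pawl_tab (a point): The middle of the outer face of the red tab on the pawl's tail, right side (-y) of the fixture near the fence's right end, 52 mm above the bench. Tab 22 mm long, 5 mm thick, 30 to 68 mm above the bench, 31 mm from the pivot, its face turned -0.24 rad about z from jig x. Press it along jig +y: 2 to 5 mm frees the jaw, 11 mm is its full travel; 5 to 7 N.
- work: The small loose wooden offcut, brown, 46 mm wide (its x), 53 mm long (its y), 22 mm high, 20 to 50 g; origin in the middle of its underside. It lies flat on the bed near the fence, left of the jaw, in line with the fence within 0.05 rad. Slide it along jig -y. Against the end stop its origin is at about jig y = 0; clamped, at jig x = 47 mm.
- tub: White open plastic tub of screws, 69 mm across, 48 mm high, on the bench at the left of the slide plate. Origin under its middle. Leave alone.
- tape: Yellow and black tape measure, 38 x 79 x 63 mm, standing on the bench at the right of the fixture. Origin under its middle. Leave alone.
- roll: Roll of masking tape, 100 mm across, 25 mm high, lying on the bench further to the right. Origin under its middle. Leave alone.
There are look-alikes about, which are no part of the job. What is shaped like the work but green is not meant.

How it is judged (in metres and radians):
On the way, in this order (a step that is already met when the one before it is completed fails the run):
1. the jaw, pushed open and let go, rests latched half open with the robot touching nothing (value of joint jaw between 0.027 and 0.033 m and contact force between each of the fingers, the arm and anything else below 0.3 N and velocity of joint jaw between -0.005 and 0.005 m/s), for 0.4 s.
2. the offcut lies between fence and jaw, against the end stop, with the jaw still latched half open (value of joint jaw between 0.027 and 0.033 m and y of work in the frame of jig below 0.005 m), for 0.2 s.
At the end, for the whole second after the job is handed in: The jaw is off the pawl and clamps the offcut against the fence (jaw 0.018 to 0.0255 m open); the offcut's origin is below jig y = 5 mm, that is within about 4 mm of the end stop, in line with the fence within 0.12 rad, at rest (value of joint jaw between 0.018 and 0.0255 m and y of work in the frame of jig below 0.005 m and angle between the y axis of work and the y axis of jig, either way round below 0.12 rad and linear speed of work below 0.01 m/s); the robot touches nothing.
It fails at once if the offcut is lifted more than 8 mm off the bed or tipped (z of work in the frame of jig above 0.026 m or angle between work's own z axis and vertical above 0.3 rad).
It fails at once if the tub, the tape measure or the roll of tape is moved more than 15 mm (distance of any of tub, tape, roll from where it was at the start of the episode above 0.015 m).
It also fails if it takes over 45 s, if anything falls off the work surface, if the arm or the gripper's body presses on something with over 40 N, if the wrist force passes 120 N, or if a joint passes its speed limit or range.

## Working session

There is one attempt and no reset: what is moved stays moved. The work goes in short steps, Python scripts to look and compute and a tool call to move; the robot and the scene stay as the last step left them, time stands still between calls to the robot, and variables do not carry over. Pictures are saved under pics/ and viewed, at most 10 in all, crops included, and the job is handed in when it is done.

Besides the shell and the picture viewer there is one more tool, called after "Request:" as name(argument=value, ...) on one line, values as JSON. apply_moves: Moves the arm, as the interface text tells. Its arguments: {"type":"object","properties":{"deltas":{"type":"array"},"grip_force":{"type":"number"}},"required":["deltas"]}

```bash
mkdir -p pics
cat > h.py <<'E'
import numpy as np,cv2
from rig import r
def grab(n,save=None):
    s=r.sense(); f=r.grab_frame(n)
    if save: cv2.imwrite('pics/'+save,f['img'])
    return s,f
def pts(f):
    z=f['z_map'].astype(float); v,u=np.mgrid[:480,:640]
    P=np.stack([(u-f['cx'])/f['fx']*z,-(v-f['cy'])/f['fy']*z,-z],-1)
    return P@np.array(f['rotation']).T+np.array(f['eye'])
E
python3 - <<'E'
from h import *
for n in('scene','top'):
    s,f=grab(n,n+'.png'); print(n,f['eye'],f['rotation'],f['fx'],f['cx'],f['cy'],[k for k in f])
print(s)
E
```

```text
scene [-101.61179929  485.08668656  897.71963971] [ 0.64466639 -0.01645226 -2.3106385 ] 448.9911284295335 320.1110362073538 240.9130593549163 ['img', 'z_map', 'fx', 'fy', 'cx', 'cy', 'eye', 'rotation']
top [ 207.9535117    70.97108418 1207.26200172] [ 0.13084487 -0.02608137 -1.5532472 ] 556.4660759309924 313.38987500322446 227.61392512599332 ['img', 'z_map', 'fx', 'fy', 'cx', 'cy', 'eye', 'rotation']
{'clock': 0.05, 'qpos': array([-1.28938970e+00,  3.53629587e-01,  1.63413966e+00, -1.76735016e-05,
        1.15519454e+00, -2.41226415e-03]), 'qvel': array([ 0.00071805, -0.00170265, -0.00071417, -0.00158799, -0.0003068 ,
       -0.00169299]), 'joint_efforts': array([ 1.37723086e-04, -6.06894636e+01, -3.43167901e+01, -9.14744282e-05,
        4.04604769e-03, -4.22842186e-05]), 'eef_pos': array([ 174.93859875, -599.7692721 ,  403.97074253]), 'tcp_rot': array([-3.14022148e+00,  1.28516187e-05,  2.83826048e-01]), 'contact_force': array([-0.67404774,  0.20787624, -0.44332408]), 'wrist_torque': array([-0.02240673,  0.01703674, -0.01673839]), 'grasp_force': 0.0, 'opening': 1.000805854847306}
```

View pics/top.png

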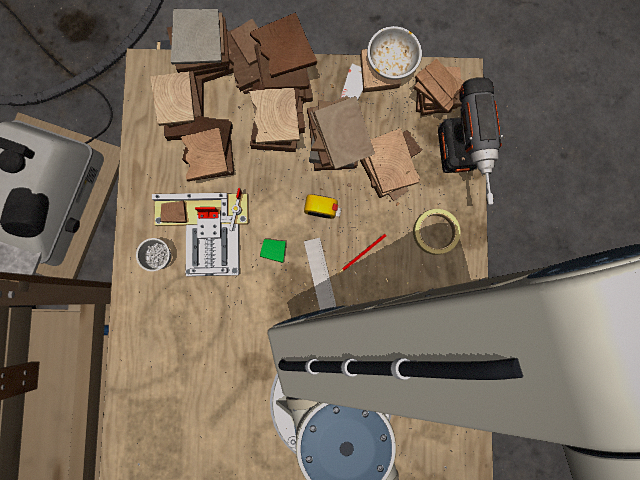

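View pics/scene.png

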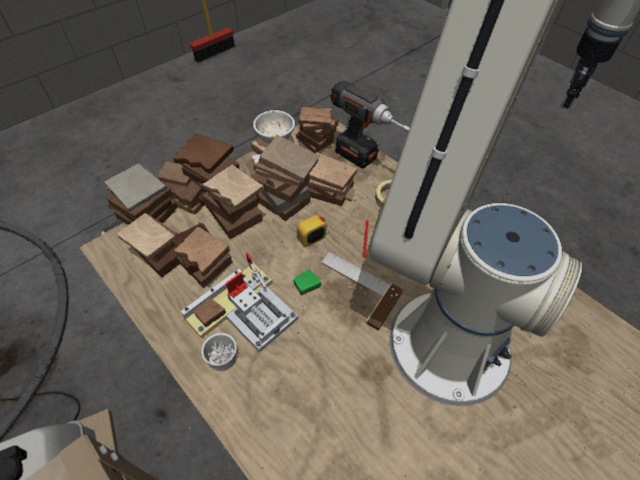

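The top view shows the fixture at px (200,235), with the offcut at (173,212), the red plate at (207,212) and the red tab at (239,193). The tub is at (155,254), the tape at (320,206) and the roll at (437,231). The fixture is in line with the image to within a few degrees.

```bash
cat >> h.py <<'E'
from scipy.spatial.transform import Rotation as R
def rot(a): return R.from_euler('xyz',a).as_matrix()
def pts(f,s=None):
    z=f['z_map'].astype(float); v,u=np.mgrid[:480,:640]
    P=np.stack([(u-f['cx'])/f['fx']*z,-(v-f['cy'])/f['fy']*z,-z],-1)
    if s is None: return P@rot(f['rotation']).T+np.array(f['eye'])
    T=np.array(f['T_tool_cam']); P=P@T[:3,:3].T+T[:3,3]
    return P@rot(s['tcp_rot']).T+s['eef_pos']
def red(f):
    b,g,q=[f['img'][...,i].astype(int) for i in range(3)]
    return (q>120)&(g<70)&(b<70)
E
python3 - <<'E'
from h import *
s,f=grab('top'); P=pts(f)
cv2.imwrite('pics/crop.png',cv2.resize(f['img'][180:285,130:260],None,fx=6,fy=5.7,interpolation=cv2.INTER_CUBIC))
for m,n in((red(f),'red'),):
    k,l,st,c=cv2.connectedComponentsWithStats(m.astype(np.uint8))
    for i in range(1,k):
        if st[i,4]>8:
            q=P[l==i]; print(n,st[i],np.median(q,0).round(1),q.min(0).round(),q.max(0).round())
# fence top: z 36..44 in region, jig bbox
reg=np.zeros((480,640),bool);reg[185:205,140:235]=1
m=reg&(abs(P[...,2]-40)<3); q=P[m]; print(len(q),cv2.minAreaRect(q[:,:2].astype(np.float32)))
reg[:]=0;reg[185:285,145:260]=1
m=reg&(abs(P[...,2]-18)<4); q=P[m]; print(len(q),cv2.minAreaRect(q[:,:2].astype(np.float32)))
b,g,rr=[f['img'][...,i].astype(int) for i in range(3)]
reg[:]=0;reg[200:225,158:190]=1
m=reg&(abs(P[...,2]-40)<5)&(rr<190); q=P[m&(np.mgrid[:480,:640][0]>201)];print('off',len(q),cv2.minAreaRect(q[:,:2].astype(np.float32)))
E
```

```text
red [460 168   9   2  10] [ 497.5 -281.8   37.9] [ 497. -289.   34.] [ 499. -273.   40.]
red [236 188   4  10  20] [429.  202.   66.3] [208.  71.  61.] [ 440.  206. 1207.]
red [332 204   6   6  29] [404.5  -0.6  60. ] [399.  -5.  55.] [411.   6.  67.]
red [195 207  20   2  39] [392.5 265.7  85. ] [391. 247.  81.] [394. 286.  90.]
red [198 212  20   6 100] [385.  265.8  46.3] [378. 246.  40.] [391. 287.  59.]
red [342 234  44  36 161] [316.  -68.4   5.6] [ 278. -114.   -2.] [356. -21.  13.]
426 ((418.8750915527344, 308.01434326171875), (24.708383560180664, 156.65631103515625), 1.2655470371246338)
2443 ((345.54608154296875, 293.35565185546875), (175.3589630126953, 219.27088928222656), 2.7964048385620117)
off 453 ((390.4740295410156, 340.5775451660156), (41.39658737182617, 51.68592834472656), 1.8347848653793335)
```

View pics/crop.png

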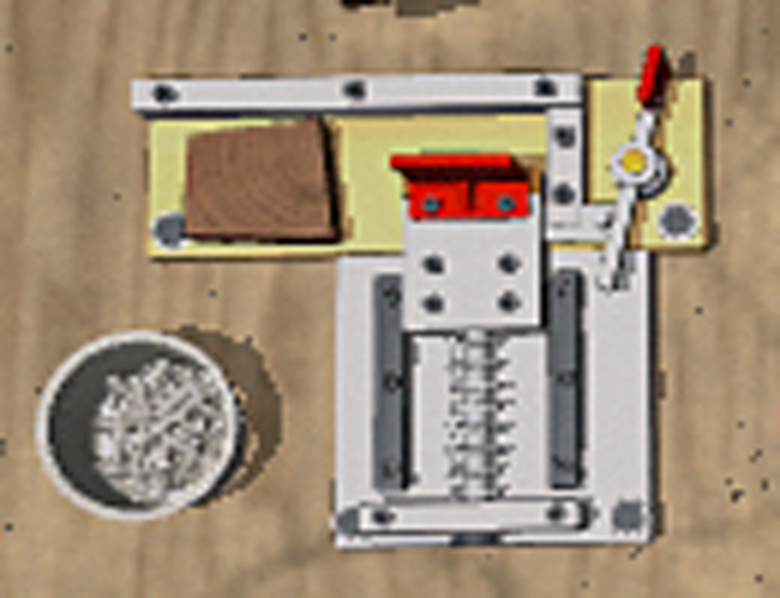

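The crop shows the fixture shut, with the fence along the top. The offcut is at crop px (260,180), the plate face at (465,160), the stop at (563,190), the pawl pivot at (632,160) and the tab at (650,75). The jig origin is near world (343,267) and its yaw is about 0.03. Now I'll move above it for a closer look.

Request:
apply_moves(deltas=[{"claw":1,"delta_pos":[4.1,-4.0,0],"yaw":0},{"claw":1,"delta_pos":[4.1,-4.0,0],"yaw":0},{"claw":1,"delta_pos":[4.1,-4.0,0],"yaw":0},{"claw":1,"delta_pos":[4.1,-4.0,0],"yaw":0},{"claw":1,"delta_pos":[4.1,-4.0,0],"yaw":0},{"claw":1,"delta_pos":[4.1,-4.0,0],"yaw":0},{"claw":1,"delta_pos":[4.1,-4.0,0],"yaw":0},{"claw":1,"delta_pos":[4.1,-4.0,0],"yaw":0}])

```text
clock: 1.15
eef_pos: [400.8, -199.2, 404.8]
tcp_rot: [3.141, -0.0, 0.284]
contact_force: [0.5, -1.0, 0.1]
opening: 0.001
grasp_force: 0.0
```

Request:
apply_moves(deltas=[{"claw":1,"delta_pos":[1.58,-5.4,0],"yaw":0},{"claw":1,"delta_pos":[1.58,-5.4,0],"yaw":0},{"claw":1,"delta_pos":[1.58,-5.4,0],"yaw":0},{"claw":1,"delta_pos":[1.58,-5.4,0],"yaw":0},{"claw":1,"delta_pos":[1.58,-5.4,0],"yaw":0},{"claw":1,"delta_pos":[1.58,-5.4,0],"yaw":0},{"claw":1,"delta_pos":[1.58,-5.4,0],"yaw":0},{"claw":1,"delta_pos":[1.58,-5.4,0],"yaw":0}])

```text
clock: 2.15
eef_pos: [400.2, 251.1, 404.7]
tcp_rot: [3.142, -0.0, 0.284]
contact_force: [1.6, -0.8, -0.4]
opening: -0.003
grasp_force: 0.0
```

Request:
apply_moves(deltas=[{"claw":1,"delta_pos":[0,0,0],"yaw":-0.164},{"claw":1,"delta_pos":[0,0,0],"yaw":-0.164},{"claw":1,"delta_pos":[0,0,0],"yaw":-0.164},{"claw":1,"delta_pos":[0,0,0],"yaw":-0.164},{"claw":1,"delta_pos":[0,0,0],"yaw":-0.164},{"claw":1,"delta_pos":[0,0,0],"yaw":-0.164},{"claw":1,"delta_pos":[0,0,0],"yaw":-0.164},{"claw":1,"delta_pos":[0,0,0],"yaw":-0.164}])

```text
clock: 3.15
eef_pos: [400.5, 249.1, 404.5]
tcp_rot: [-3.141, 0.0, 1.601]
contact_force: [-0.2, 0.6, -0.0]
opening: -0.0
grasp_force: 0.0
```

Run:
```python
from h import *
s,f=grab('wrist','w1.png'); print(s['clock'],s['eef_pos'],s['tcp_rot'],s['contact_force'],s['qpos'],f['T_tool_cam'],f['fx'])
```

```text
3.15 [400.54885101 249.08780649 404.52379288] [-3.14124358e+00  1.68700477e-04  1.60120012e+00] [-0.18401211  0.58162067 -0.04273787] [5.53152447e-01 1.11955396e-01 1.94999851e+00 3.18692878e-05
 1.08002543e+00 5.22733653e-01] [[-2.48228983e-04  9.52765059e-01  3.03708216e-01  7.83296217e+01]
 [ 9.99999601e-01  4.97031034e-04 -7.41912489e-04  7.13879598e-01]
 [-8.57820705e-04  3.03707911e-01 -9.52764803e-01  3.09960438e+01]
 [ 0.00000000e+00  0.00000000e+00  0.00000000e+00  1.00000000e+00]] 361.1320656150421
```

View pics/w1.png

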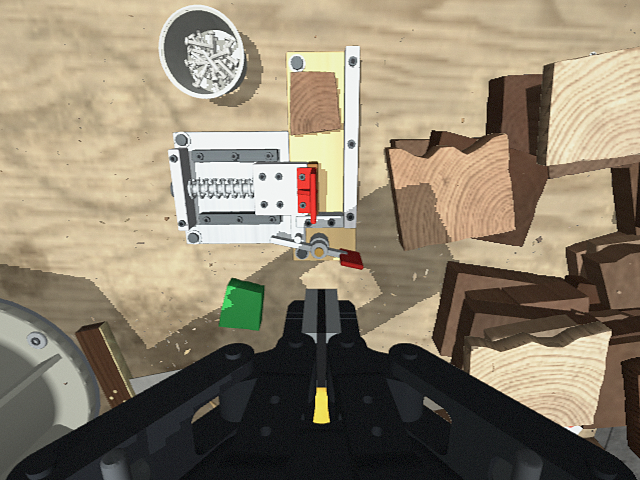

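The wrist view has up as +y and right as +x. The offcut is at (316,102), the fence runs along u≈351, the plate is at (308,195) and the tab at (351,258). The tub is at (202,52), and the wood stacks start at u>388. Next I'll measure all of these.

```bash
cat > m.py <<'E'
from h import *
def fit(dbg=1):
    s,f=grab('wrist'); P=pts(f,s)
    hsv=cv2.cvtColor(f['img'],cv2.COLOR_BGR2HSV); H,S,V=[hsv[...,i].astype(int) for i in range(3)]
    near=(abs(P[...,0]-400)<80)&(abs(P[...,1]-290)<140)
    fen=near&(abs(P[...,2]-40)<4)&(S<60)&(P[...,0]>400)
    q=P[fen][:,:2]; 
    a=np.polyfit(q[:,1],q[:,0],1)
    for _ in range(3):
        e=q[:,0]-np.polyval(a,q[:,1]); q=q[abs(e)<9]; a=np.polyfit(q[:,1],q[:,0],1)
    yaw=-np.arctan(a[0]); 
    Rz=np.array([[np.cos(yaw),-np.sin(yaw)],[np.sin(yaw),np.cos(yaw)]])
    L=q@Rz; lo,hi=np.percentile(L,1,0),np.percentile(L,99,0)
    o=Rz@np.array([(lo[0]+hi[0])/2-76,(lo[1]+hi[1])/2-41])
    print('clock',s['clock'],'yaw',yaw,'fence size',hi-lo,'origin',o)
    J=P.copy(); J[...,:2]=(P[...,:2]-o)@Rz
    return s,f,J,H,S,V,o,yaw
def rep(J,m,n):
    k,l,st,c=cv2.connectedComponentsWithStats(m.astype(np.uint8))
    for i in range(1,k):
        if st[i,4]>40:
            q=J[l==i]; r_=cv2.minAreaRect(q[:,:2].astype(np.float32))
            print(n,st[i,4],'med',np.median(q,0).round(1),'lo',np.percentile(q,2,0).round(1),'hi',np.percentile(q,98,0).round(1),'rect',np.round(r_[0],1),np.round(r_[1],1),round(r_[2],1))
def run():
    s,f,J,H,S,V,o,yaw=fit()
    box=(J[...,0]>-110)&(J[...,0]<120)&(J[...,1]>-110)&(J[...,1]<140)
    rd=box&((H<5)|(H>174))&(S>170)&(V>60); rep(J,rd,'red')
    rep(J,box&(abs(J[...,2]-40)<4)&(H>3)&(H<20)&(S>60)&(J[...,0]<72),'work')
    rep(J,box&(abs(J[...,2]-42)<2)&(S<40)&(J[...,0]<60),'top42')
if __name__=='__main__': run()
E
python3 m.py
python3 - <<'E'
from m import *
s,f,J,*_=fit()
m=(J[...,0]>80)&(J[...,0]<200)&(abs(J[...,1]+20)<150); 
for a in range(85,200,15):
    k=m&(abs(J[...,0]-a)<7); print(a,J[k][:,2].max().round())
E
```

```text
clock 3.2 yaw 0.020164488605047645 fence size [ 13.71181923 156.21144828] origin [349.57035781 267.29619511]
red 804 med [39.4  1.6 47.6] lo [ 30.1 -19.9  44.6] hi [46.7 20.5 86.7] rect [39.3 18.7] [81.6 18.2] 87.9
red 304 med [ 80.6 -63.1  59.8] lo [ 70.4 -67.1  34.4] hi [ 89.2 -60.4  68.6] rect [61.6 -7.1] [ 18.2 133.3] 17.8
work 2830 med [43.6 75.3 39.8] lo [24.6 51.6 38. ] hi [64.2 99.  41.3] rect [43. 76.] [44.2 50.6] 6.1
work 111 med [46.5 13.2 41.5] lo [ 39.2 -22.4  39. ] hi [47.8 23.8 43.1] rect [43.4  0. ] [ 8.2 47.6] 1.0
top42 200 med [-74.2 119.7  42. ] lo [-78.7  86.4  40.1] hi [-60.9 139.6  43.9] rect [-69.7 113. ] [55.1 19. ] 86.5
top42 640 med [-79.1  -0.6  43.2] lo [-85.3 -38.9  40.4] hi [-75.3  34.2  43.9] rect [-80.3  -2.6] [10.7 75.5] 1.1
top42 2105 med [ 8.8  0.3 41.8] lo [-10.9 -23.8  40.3] hi [30.8 22.5 43.4] rect [13.3 -0.5] [50.3 47.8] 0.8
clock 3.25 yaw 0.02160733959782706 fence size [ 13.93425356 155.47841151] origin [349.51093578 267.21158233]
85 319.0
100 322.0
115 322.0
130 86.0
145 87.0
160 87.0
175 133.0
190 133.0
```

Request:
apply_moves(deltas=[{"claw":1,"delta_pos":[1.9,2.95,0],"yaw":-0.009},{"claw":1,"delta_pos":[0,0,4.44],"yaw":0},{"claw":1,"delta_pos":[0,0,4.44],"yaw":0},{"claw":1,"delta_pos":[0,0,4.44],"yaw":0},{"claw":1,"delta_pos":[0,0,4.44],"yaw":0},{"claw":1,"delta_pos":[0,0,0],"yaw":0}])

```text
clock: 4.05
eef_pos: [428.5, 268.1, 224.6]
tcp_rot: [-3.136, 0.003, 1.602]
contact_force: [-0.7, -0.1, 0.1]
opening: 0.002
grasp_force: 0.0
```

Run:
```python
from h import *
s,f=grab('wrist','w2.png'); print(s['eef_pos'],s['tcp_rot'],s['contact_force'])
```

```text
[428.45198975 268.11635719 224.57853554] [-3.13604804  0.00321366  1.60172155] [-0.74366254 -0.1040832   0.07925822]
```

View pics/w2.png

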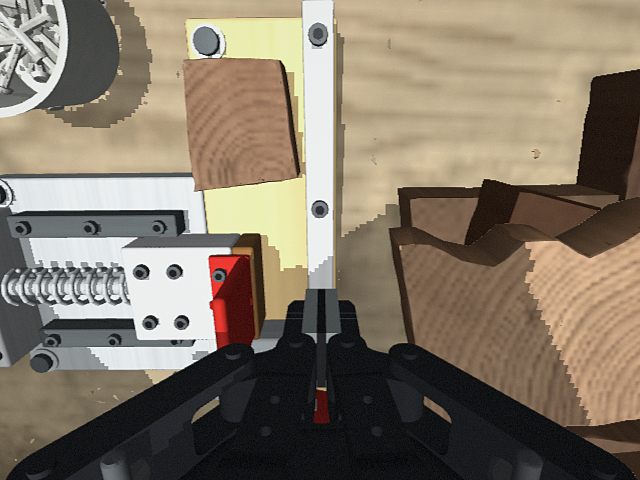

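The fingertips are over the fence at about (322,310) and clear of everything, with the plate ahead at (232,300). Start the push.

Request:
apply_moves(deltas=[{"claw":1,"delta_pos":[0,-0.6,0],"yaw":0},{"claw":1,"delta_pos":[0,-0.6,0],"yaw":0},{"claw":1,"delta_pos":[0,-0.6,0],"yaw":0},{"claw":1,"delta_pos":[0,-0.6,0],"yaw":0},{"claw":1,"delta_pos":[0,-0.6,0],"yaw":0},{"claw":1,"delta_pos":[0,-0.6,0],"yaw":0}])

```text
clock: 4.85
eef_pos: [395.5, 267.9, 228.1]
tcp_rot: [3.135, -0.001, 1.606]
contact_force: [13.0, -7.1, -2.4]
opening: -0.001
grasp_force: 6.8
```

Run:
```python
from h import *
s,f=grab('top'); P=pts(f); m=red(f); m[:,:180]=0;m[:,225:]=0;m[:195]=0;m[240:]=0
q=P[m]; print(s['eef_pos'],s['contact_force'],len(q),np.median(q,0))
s,f=grab('wrist','w3.png'); P=pts(f,s); m=red(f)
q=P[m&(abs(P[...,2]-60)<40)&(P[...,1]>240)];print(len(q),np.median(q,0),q.min(0),q.max(0))
```

```text
[395.49512706 267.92652145 228.10628944] [13.04182699 -7.11130534 -2.3673185 ] 0 [nan nan nan]
1571 [372.31210926 278.36323434  46.3074809 ] [364.33974278 245.63997572  41.64418528] [382.74783535 288.8700505   99.03318729]
  return _methods._mean(a, axis=axis, dtype=dtype,
  ret = um.true_divide(
```

Request:
apply_moves(deltas=[{"claw":1,"delta_pos":[0,-0.55,0],"yaw":0},{"claw":1,"delta_pos":[0,-0.55,0],"yaw":0},{"claw":1,"delta_pos":[0,-0.55,0],"yaw":0},{"claw":1,"delta_pos":[0,-0.55,0],"yaw":0},{"claw":1,"delta_pos":[0,-0.55,0],"yaw":0},{"claw":1,"delta_pos":[0,0,0],"yaw":0}])

```text
clock: 5.7
eef_pos: [367.7, 266.9, 228.1]
tcp_rot: [3.136, -0.001, 1.606]
contact_force: [10.5, -6.0, -0.5]
opening: -0.002
grasp_force: 5.6
```

Run:
```python
from h import *
s,f=grab('wrist','w4.png'); P=pts(f,s); m=red(f)
q=P[m&(abs(P[...,2]-60)<40)&(P[...,1]>240)];print(s['eef_pos'],s['contact_force'],len(q),np.median(q,0),q.min(0),q.max(0))
```

```text
[367.66336811 266.86149209 228.05957019] [10.52646658 -6.004433   -0.51248306] 1563 [345.04202983 277.1567968   46.37910434] [337.28090993 244.88226298  42.06475976] [355.52023865 287.79517274  99.73965795]
```

Request:
apply_moves(deltas=[{"claw":1,"delta_pos":[0,0.5,0],"yaw":0},{"claw":1,"delta_pos":[0,1.5,0],"yaw":0},{"claw":1,"delta_pos":[0,2.0,0],"yaw":0},{"claw":1,"delta_pos":[0,1.0,-2.0],"yaw":0},{"claw":1,"delta_pos":[0,0,-5],"yaw":0},{"claw":1,"delta_pos":[0,0,-5],"yaw":0},{"claw":1,"delta_pos":[0,0,0],"yaw":0},{"claw":1,"delta_pos":[0,0,0],"yaw":0}])

```text
clock: 6.75
eef_pos: [416.3, 268.2, 346.7]
tcp_rot: [-3.141, 0.0, 1.605]
contact_force: [-1.1, 0.2, -0.4]
opening: 0.0
grasp_force: 0.0
```

Run:
```python
from m import *
run(); s,f=grab('wrist','w5.png'); print(s['eef_pos'],s['tcp_rot'],s['contact_force'])
```

```text
clock 6.75 yaw 0.022221754491268942 fence size [ 13.38068452 153.80188557] origin [349.7568522  268.24334061]
red 1221 med [16.1  2.7 70.1] lo [  0.3 -20.2  44.7] hi [17.2 19.2 86.4] rect [25.1 31.5] [118.   32.9] 63.3
work 3993 med [43.2 74.5 39.7] lo [23.9 50.4 38.1] hi [64.3 98.  41.2] rect [42.2 75.2] [44.8 51. ] 7.3
work 265 med [17.4  5.5 41.1] lo [ 10.1 -24.1  36.3] hi [18.7 22.3 43.2] rect [16.5 -1. ] [ 9.3 48.1] 9.0
top42 379 med [-73.9 115.9  41.9] lo [-78.8  82.2  40.1] hi [-57.4 139.4  43.9] rect [-67.  109.5] [23.9 58.9] 5.1
top42 913 med [-79.1  -1.2  43.2] lo [-85.5 -39.2  40.4] hi [-75.5  33.8  44. ] rect [-80.8  -3. ] [11.1 75.3] 1.0
top42 2737 med [-20.8  -0.4  41.7] lo [-40.4 -25.   40.4] hi [-0.1 21.3 43.3] rect [-16.3  -1.9] [50.4 47.9] 0.7
top42 47 med [ 38.4 -32.7  40.7] lo [ 35.  -36.6  40.2] hi [ 41.5 -29.7  41.9] rect [ 38.5 -33.3] [6.2 6.7] 43.7
top42 115 med [ 19.1 -49.8  42.1] lo [ -1.9 -54.4  40.1] hi [ 41.1 -44.8  43.9] rect [ 19.6 -49.8] [ 2.  46.1] 77.7
[416.03290332 268.12291577 346.01012852] [-3.13997697e+00  8.92093076e-04  1.60462337e+00] [ 0.7089621  -0.24739263  0.34051582]
```

View pics/w5.png

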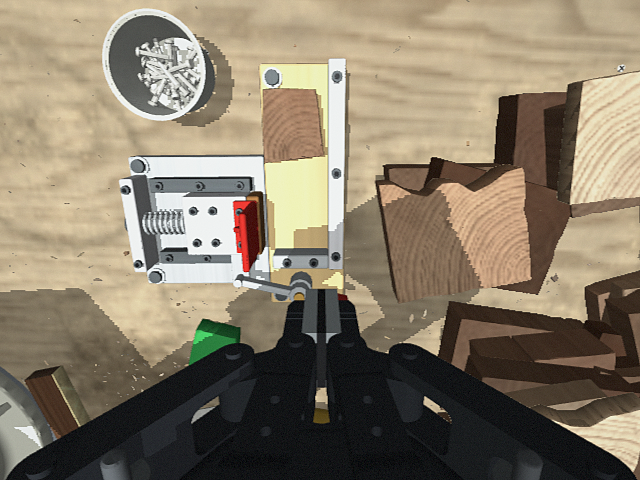

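The plate and jaw moved back by 30 mm, so the jaw is latched with the pawl nose at (240,280) behind the pin. The offcut is at (293,122), centred near jig (44,75). Next I'll go to its left end with the fingers slightly apart.

Request:
apply_moves(deltas=[{"claw":0.8,"delta_pos":[0,-2.1,0],"yaw":0.013},{"claw":0.8,"delta_pos":[4.3,0,0],"yaw":0},{"claw":0.8,"delta_pos":[4.3,0,0],"yaw":0},{"claw":0.8,"delta_pos":[4.4,0,0],"yaw":0},{"claw":0.8,"delta_pos":[0,0,4.5],"yaw":0},{"claw":0.8,"delta_pos":[0,0,4.5],"yaw":0},{"claw":0.8,"delta_pos":[0,0,4.5],"yaw":0},{"claw":0.8,"delta_pos":[0,0,0],"yaw":0}])

```text
clock: 7.85
eef_pos: [390.1, 396.1, 208.7]
tcp_rot: [-3.135, 0.006, 1.592]
contact_force: [-0.0, -0.2, 0.5]
opening: 0.101
grasp_force: 0.0
```

Run:
```python
from h import *
s,f=grab('wrist','w6.png'); print(s['eef_pos'],s['tcp_rot'],s['contact_force'],s['opening'])
c,s_=np.cos(.021),np.sin(.021); d=s['eef_pos'][:2]-[349.6,267.5]; print(d[0]*c+d[1]*s_,-d[0]*s_+d[1]*c)
s,f=grab('scene'); cv2.imwrite('pics/s6.png',cv2.resize(f['img'][220:400,150:330],None,fx=3.3,fy=3.3))
```

```text
[390.08702214 396.11531328 208.72755032] [-3.13534497  0.00590316  1.59180171] [-0.03915031 -0.16667768  0.49558878] 0.10117008289544854
43.17881814743237 127.73678967359635
```

View pics/s6.png

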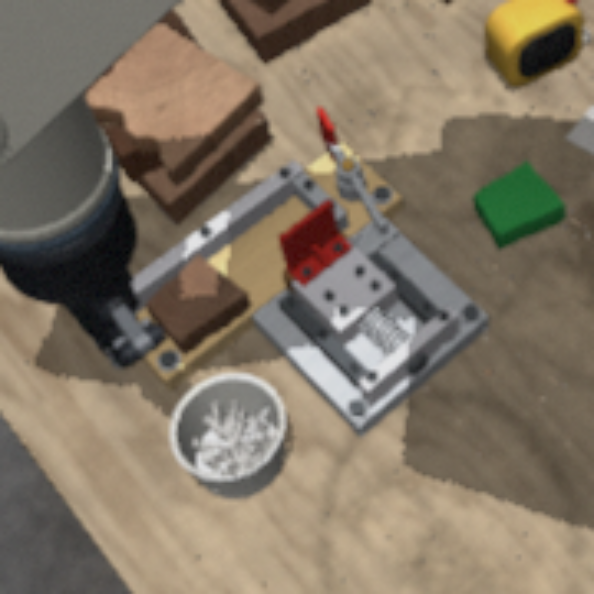

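The crop shows the fingers at (135,330), clear of the offcut's left end and of the tub at (228,430). Lower 8 mm, then push.

Request:
apply_moves(deltas=[{"claw":0.8,"delta_pos":[0,0.2,0.8],"yaw":0},{"claw":0.8,"delta_pos":[-0.9,0,0],"yaw":0},{"claw":0.8,"delta_pos":[-0.9,0,0],"yaw":0},{"claw":0.8,"delta_pos":[-0.9,0,0],"yaw":0},{"claw":0.8,"delta_pos":[-0.9,0,0],"yaw":0},{"claw":0.8,"delta_pos":[-0.9,0,0],"yaw":0},{"claw":0.8,"delta_pos":[-0.9,0,0],"yaw":0},{"claw":0.8,"delta_pos":[-0.9,0,0],"yaw":0}])

```text
clock: 8.95
eef_pos: [395.8, 334.1, 204.1]
tcp_rot: [-3.142, -0.0, 1.592]
contact_force: [-0.2, 0.3, 1.1]
opening: 0.102
grasp_force: 0.3
```

```bash
cat > w.py <<'E'
from m import *
s,f=grab('wrist','wx%d.png'%int(r.sense()['clock']*100)); P=pts(f,s); print(s['clock'],s['eef_pos'],s['tcp_rot'][2],s['contact_force'])
c,n=np.cos(.021),np.sin(.021); J=P.copy(); J[...,:2]=(P[...,:2]-[349.6,267.5])@np.array([[c,-n],[n,c]])
d=(s['eef_pos'][:2]-[349.6,267.5])@np.array([[c,-n],[n,c]]); print('tcp jig',d)
hsv=cv2.cvtColor(f['img'],cv2.COLOR_BGR2HSV); H,S,V=[hsv[...,i].astype(int) for i in range(3)]
b=(abs(J[...,0]-45)<30)&(J[...,1]>-35)&(J[...,1]<130)
rep(J,b&(abs(J[...,2]-40)<4)&(H>3)&(H<20)&(S>60)&(J[...,0]<70),'work')
rep(J,((H<5)|(H>174))&(S>170)&(V>60)&(abs(J[...,0]-40)<60)&(abs(J[...,1]+10)<80),'red')
E
python3 w.py
```

```text
8.95 [395.80426278 334.14721553 204.07591429] 1.5917901623242898 [-0.24153282  0.25867366  1.07886271]
tcp jig [47.59356377 65.66230216]
work 2417 med [48.4 30.1 39.8] lo [40.2 13.  37.8] hi [56.1 55.2 40.9] rect [47.1 33.5] [18.  45.3] 3.2
```

Request:
apply_moves(deltas=[{"claw":0.8,"delta_pos":[-0.6,-0.1,0],"yaw":0},{"claw":0.8,"delta_pos":[-0.6,-0.1,0],"yaw":0},{"claw":0.8,"delta_pos":[-0.6,0,0],"yaw":0},{"claw":0.8,"delta_pos":[-0.5,0,0],"yaw":0},{"claw":0.8,"delta_pos":[-0.3,0,0],"yaw":0},{"claw":0.8,"delta_pos":[-0.2,0,0],"yaw":0},{"claw":0.8,"delta_pos":[0,0,0],"yaw":0}])

```text
clock: 9.88
eef_pos: [394.4, 306.6, 204.1]
tcp_rot: [3.142, -0.0, 1.592]
contact_force: [-0.0, -0.5, -0.1]
opening: 0.1
grasp_force: 0.0
```

```bash
python3 w.py
```

```text
9.875 [394.41134178 306.6383697  204.10161846] 1.5916891012413423 [-0.0145607  -0.5077578  -0.06850543]
tcp jig [45.6233066 38.188771 ]
work 2400 med [46.4  2.7 39.8] lo [ 38.3 -14.6  37.8] hi [54.1 27.6 40.8] rect [45.1  5.7] [18.1 45.1] 3.2
```

Request:
apply_moves(deltas=[{"claw":0.8,"delta_pos":[-0.15,0,0],"yaw":0},{"claw":0.8,"delta_pos":[-0.1,0,0],"yaw":0},{"claw":0.8,"delta_pos":[0,0,0],"yaw":0}])

```text
clock: 10.3
eef_pos: [394.4, 304.2, 204.1]
tcp_rot: [3.142, 0.0, 1.592]
contact_force: [0.4, 1.1, -0.5]
opening: 0.098
grasp_force: 0.1
```

Request:
apply_moves(deltas=[{"claw":0.8,"delta_pos":[-0.1,0,0],"yaw":0},{"claw":0.8,"delta_pos":[-0.1,0,0],"yaw":0},{"claw":0.8,"delta_pos":[0,0,0],"yaw":0}])

```text
clock: 10.68
eef_pos: [395.3, 303.1, 204.6]
tcp_rot: [3.139, -0.002, 1.591]
contact_force: [1.8, 6.3, 1.1]
opening: 0.099
grasp_force: 3.0
```

```bash
python3 w.py
```

```text
10.675 [395.28419669 303.09379918 204.61492685] 1.5914230979383017 [1.84814519 6.27995866 1.11572669]
tcp jig [46.42153854 34.62665342]
work 2420 med [47.2 -0.6 40. ] lo [ 39.5 -18.   37.9] hi [55.3 24.6 41.1] rect [48.   2.4] [45.8 18.1] 88.3
work 110 med [16.9 22.4 40.2] lo [15.1 20.  36.3] hi [18.3 23.6 42.3] rect [16.8 21.2] [3.  5.4] 8.1
```

The force rose to 6 N, so the offcut is seated against the stop (y ≈ -1 to 0). Now back off, lift and go round to the tab.

Request:
apply_moves(deltas=[{"claw":1,"delta_pos":[1.0,0,0],"yaw":0},{"claw":1,"delta_pos":[0,0,-5],"yaw":0},{"claw":1,"delta_pos":[0,0,-5],"yaw":0},{"claw":1,"delta_pos":[-4.8,1.1,0],"yaw":0},{"claw":1,"delta_pos":[-4.8,1.1,0],"yaw":0},{"claw":1,"delta_pos":[-4.8,1.1,0],"yaw":0},{"claw":1,"delta_pos":[0,0,0],"yaw":0}])

```text
clock: 11.6
eef_pos: [430.4, 166.7, 303.9]
tcp_rot: [-3.14, 0.001, 1.588]
contact_force: [0.2, -0.5, 0.6]
opening: 0.002
grasp_force: 0.0
```

```bash
python3 w.py
python3 - <<'E'
from m import *
s,f=grab('wrist'); P=pts(f,s); print(s['qpos'])
q=P[(P[...,2]>60)&(P[...,2]<130)&(abs(P[...,1]-190)<60)]; 
print('nearest stack x', q[q[:,0]>440][:,0].min())
E
```

```text
11.6 [430.3864621  166.69950563 303.94492251] 1.5883992327733223 [ 0.16784582 -0.49718237  0.59358155]
tcp jig [  78.65199454 -102.47465969]
work 6230 med [42.7 -0.2 39.7] lo [ 23.1 -24.   37.9] hi [63.4 23.2 41.2] rect [41.5  0.3] [45.  50.6] 5.7
work 515 med [18.1 -0.6 40.9] lo [ 15.8 -23.9  36.3] hi [19.1 21.7 43.2] rect [17.3 -1. ] [ 4.1 47. ] 0.0
red 2626 med [16.9 -0.6 75.6] lo [ 13.4 -21.2  45.2] hi [17.7 18.3 86.8] rect [40.3 -2. ] [41.8 80.1] 88.1
red 520 med [ 80.5 -63.8  66.3] lo [ 70.2 -68.1  36.8] hi [ 89.3 -60.8  68.7] rect [ 75.7 -48.5] [19.2 45.5] 13.9
[ 3.68914575e-01  2.35625155e-01  2.06475556e+00 -7.21971919e-05
  8.42080852e-01  3.50766321e-01]
nearest stack x 440.22964642836024
```

Request:
apply_moves(deltas=[{"claw":1,"delta_pos":[0,0,4.0],"yaw":0},{"claw":1,"delta_pos":[0,0,4.1],"yaw":0},{"claw":1,"delta_pos":[0.7,0,0],"yaw":0},{"claw":1,"delta_pos":[0.7,0,0],"yaw":0},{"claw":1,"delta_pos":[0.6,0,0],"yaw":0},{"claw":1,"delta_pos":[0,0,0],"yaw":0}])

```text
clock: 12.45
eef_pos: [430.3, 189.8, 224.4]
tcp_rot: [3.139, -0.001, 1.593]
contact_force: [0.1, -1.1, -0.6]
opening: -0.004
grasp_force: 0.0
```

Request:
apply_moves(deltas=[{"claw":1,"delta_pos":[0.2,0,0],"yaw":0},{"claw":1,"delta_pos":[0.2,0,0],"yaw":0},{"claw":1,"delta_pos":[0.2,0,0],"yaw":0},{"claw":1,"delta_pos":[0,0,0],"yaw":0}])

```text
clock: 12.95
eef_pos: [429.8, 195.0, 223.2]
tcp_rot: [3.141, -0.0, 1.592]
contact_force: [0.3, -1.8, 0.1]
opening: 0.001
grasp_force: 0.9
```

```bash
python3 w.py
```

```text
12.95 [429.82031508 195.04844023 223.23767768] 1.5918642030218708 [ 0.27358479 -1.79318385  0.14352622]
tcp jig [ 78.68125622 -74.12008759]
work 13919 med [45.7  2.9 39.8] lo [ 25.3 -22.8  38.2] hi [68.  25.2 41.8] rect [43.4  0.4] [52.5 52. ] 3.3
red 8315 med [25.3  1.2 75.7] lo [ 21.8 -19.7  45.2] hi [26.1 18.9 86.5] rect [44.9 -7.1] [40.6 60.1] 74.1
red 1993 med [ 80.9 -57.5  59.5] lo [ 70.4 -61.4  33.9] hi [ 90.3 -56.7  68.3] rect [ 75.5 -32.9] [20.8 71.6] 10.3
```

The plate moved 8.4 mm, putting the jaw at about 0.0216 m: clamped. Retreat.

Request:
apply_moves(deltas=[{"claw":1,"delta_pos":[-2,0,0],"yaw":0},{"claw":1,"delta_pos":[-3,0,0],"yaw":0},{"claw":1,"delta_pos":[0,0,-5],"yaw":0},{"claw":1,"delta_pos":[0,0,-5],"yaw":0},{"claw":1,"delta_pos":[0,0,0],"yaw":0},{"claw":1,"delta_pos":[0,0,0],"yaw":0}])

```text
clock: 13.75
eef_pos: [430.4, 144.9, 322.8]
tcp_rot: [-3.141, -0.0, 1.592]
contact_force: [-0.1, -0.2, -0.3]
opening: 0.003
grasp_force: 0.0
```

```bash
python3 w.py
python3 - <<'E'
from h import *
grab('wrist','end.png')
E
```

```text
13.75 [430.41007201 144.88082604 322.76875365] 1.5917349778189154 [-0.06321498 -0.1869377  -0.28170692]
tcp jig [  78.21744065 -124.28902421]
work 6091 med [45.7  0.9 39.8] lo [ 25.4 -23.5  38. ] hi [67.9 23.9 41.9] rect [43.5 -0.6] [52.3 51.6] 0.4
red 2118 med [25.2 -3.8 72.8] lo [  8.8 -21.6  44.6] hi [26.  16.1 86.6] rect [ 33.9 -21.6] [38.3 95. ] 39.7
red 321 med [ 80.9 -61.2  67.2] lo [ 70.6 -64.8  45.3] hi [ 90.  -58.8  68.7] rect [ 78.8 -59.6] [16.5 21.8] 36.5
```

View pics/end.png

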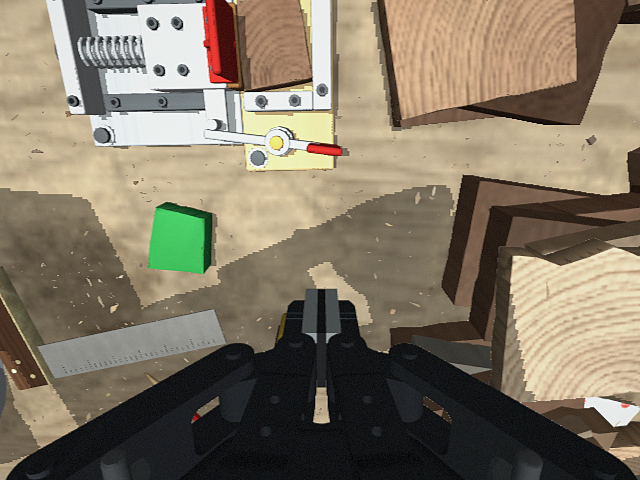

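The offcut at (272,45) is clamped between the jaw and the fence and sits against the stop at (285,100). The pawl lies beside the pin at (213,125), and the arm is clear.

```bash
python3 -c "
from rig import r
print(r.sign_off())"
```

```text
the job is handed in; nothing more can be done
None
```

The job is handed in: the offcut is against the end stop and clamped to the fence (jaw about 21.5 mm open by camera), with the arm clear; it took about 14 s of the 45 s, and sign-off returned no verdict.

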